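# Find the bind in a knife-holder slide, back off and clamp

## Task

On the microtome's knife-holder slide, slide the carriage by its black grip block along the track, pushing the drag marker ahead of it, until you feel the carriage clearly tighten up; stop there and do not force it. Then back the carriage off to leave a gap of about 12 mm between its nose and the marker, without touching the marker with the fingers. Finally swing the clamp lever fully over to its locked end, and leave the other things on the bench where they are.

Things in the scene. Friction and masses are not known exactly. Their poses are not given: they have to be found in the camera images.
- base: fixed slide unit: aluminium foot plate 130 x 400 x 12 mm on the bench (195 mm to +y, 205 mm to -y of the origin), a steel track along its y axis, track top 30 mm above the bench, end block at +y, lever post at -y; dark tick marks every 10 mm along its -x edge. Origin on the track's centre line at bench height; z up. Carriage and marker slide along its y axis.
- strip: dark steel guide strip 330 mm long by the track; origin at its middle (30, 15, 20) mm from the base's, same axes. Unseen on it, each time elsewhere, is the tight spot: met after 60 to 125 mm of carriage travel, beyond first contact with the marker. Resistance there grows 3 N per mm: 4 to 10 N above the drag has found it (2.5 N is too little), over 20 N damages it; it goes on backing off.
- carriage: aluminium carriage 110 (x) x 70 (y) mm, top 50 mm above the bench; black grip block on top at -x, slanting steel knife-holder plate on top at +x (30 to 54 mm off the centre line, up to 83 mm high). Origin at its middle on the centre line, bench height; axes as base. Moves along y only, pushes the marker to +y; travel 160 mm, starts within 15 mm of the -y end; drag 1.5 N; 0.4 to 0.9 kg.
- carriage_grip (a point): point inside the carriage's black square grip block, which is 24 x 24 mm in plan and stands from 50 to 92 mm above the bench; the point lies on its upright axis 75 mm above the bench. Axes as the carriage.
- carriage_nose (a point): point on the carriage's nose, the +y end face that pushes the marker (35 mm to +y of the carriage's origin), 45 mm above the bench, 30 mm to -x of the centre line. Axes as the carriage.
- marker: black plastic drag marker, a saddle across the track 90 (x) x 10 (y) mm, top 45 mm above the bench. Origin in the plane of its -y face (the face that the carriage's nose meets), on the centre line at bench height; axes as the base. Slides along y with a drag of about 0.8 N when pushed and stays where left; nothing pulls it back.
- marker_face (a point): point on the marker's -y face, 45 mm above the bench, 30 mm to -x of the centre line, straight across from the point on the carriage's nose: the gap is the distance along the track between the two. Axes as the base.
- lever (a joint): angle of the clamp lever in rad: starts open at 0 to 0.2, locked end at 1.1 (a hard stop). Grows clockwise seen from above. Needs about 0.12 N m, that is 1.7 N at the pin; stays where left.
- lever_tip (a point): point on the axis of the lever's upright black pin, 18 mm diameter, which stands from 58 to 103 mm above the bench at 70 mm from the pivot; the point is 91 mm above the bench. The arm between hub and pin is 13 mm wide, 59 to 69 mm above the bench.
- lever_hinge (a point): point on the lever's upright pivot axis, 172 mm to -y of the base's origin, 64 mm above the bench; axes as the base. At angle q the arm points along the base's -y axis turned by (0.55 - q) rad towards its +x axis: it starts leaning to +x and ends leaning to -x.
- tip_box: bystander: closed blue pipette-tip box with clear lid, 80 x 115 x 67 mm, on the bench on the +x side of the slide unit; origin under its middle. Leave alone.
- beaker: bystander: small empty glass beaker, 60 mm wide, 75 mm tall, on the +x side of the slide unit; origin under its middle. Leave alone.
- jar: bystander: small jar with white cap, 48 mm wide, 60 mm tall, off the +y end of the slide unit; origin under its middle. Leave alone.

How it is judged:
By the outcome, as a careful person would: the job done as asked, in the order asked, and still so for the second after the job is handed in, with the robot touching nothing.
It also fails if it takes over 70 s, if anything falls off the work surface, if the arm or the gripper's body presses on something with over 40 N, if the wrist force passes 120 N, or if a joint passes its speed limit or range.

## Robot

A 6-joint arm with a two-finger parallel gripper is mounted at the origin on the work surface. World frame = base frame: x ahead of the robot, y to its left, z up, the work surface at z = 0. Lengths are in m, angles in rad, forces in N, time in s.
With the tool pointing down it reaches from about 0.35 to 0.975 m from the base axis. Payload 4.9 kg.
Tool frame: the origin (TCP) lies at the very end of the fingers, on their centre line; the grasp point (between the pads) lies 19 mm behind it (ctrl.grasp_offset is the distance from the TCP to the grasp point, in m); z points along the fingers, y is the line along which they close (so a half turn about z gives the same grasp; the last joint's range is limited). The gripper opens to 85 mm and grips with 20 to 120 N. Pads are 22 mm wide; open, the fingers measure 114 mm over their backs; the gripper's body (76 mm by 85 mm) begins 54 mm behind the grasp point. The pads swing forward as they close: fully open they stand 13 mm farther back than shut.
Start: joints at [1.003, 0.053, 1.613, -0, 1.476, -0.119], TCP at [0.271, 0.563, 0.231] pointing down, gripper open.
Joint ranges: [-3.01, 3.01], [-1.01, 2.22], [0.06, 2.58], [-1.02, 4.17], [0.09, 2.62], [-3.14, 3.14]. Speed limits (rad/s): [2.57, 2.57, 3.14, 3.14, 3.14, 3.14].

## Interface

Orientations are given as a rotation vector (axis times angle).
In Python, from station import ctrl, optics gives the robot as it stands.
- The arm moves only by the shell command python3 -m handwheel 'ROWS' [OPENING] [FORCE]. ROWS is JSON, a list of rows, each an object of numbers: "tx", "ty", "tz": the shift along the tool's x, y, z in mm; "roll": the turn about the tool's z in rad. A call has 1 to 12 rows; each row shifts and turns the commanded pose from where the row before left it, along the tool's axes as they then stand; what a row does not reach is not made up. A row lasts 1/12 s, in which the tool goes at most 41.7 mm and 7.16 degrees, less where a joint would pass 70% of its speed; a pose out of reach is approached as far as the arm can. A call with a gripper value outside its range is refused whole. OPENING is the finger opening in mm, from 0 to 85.4, set as the call begins (- or left out, the last holds). The fingers move at their own pace and stop on an object; FORCE is the grip in N (left out, the last holds). Time passes only in rows, so rows that do not move let the fingers close. It gives the time, the measured TCP pose, the force, the opening and the grip force at its end, in the units of the state.
- ctrl.get_obs(): the state, without advancing time (a new reading comes with each control period).
- optics.get_image(name): name is "scene" or "top"; returns (picture, depth): 480x640x3 uint8, red, green, blue; 480x640 float32, m along the optical axis (not along the pixel's ray), 0 where there is no reading.
- optics.camera_params(name): a dict with "mtx" (3x3 intrinsics, pixels), "extrinsics" (4x4, takes a point from camera to world coordinates). Camera axes: x right, y down, z forward; pixel columns grow to the right and rows downward; lengths in m; the calibration is good to about 2 mm. A picture is of the moment at which its call begins. camera_params takes no time and is no camera call.
- ctrl.finish_job(): hands the job in; it is judged then, once.
The state is a dict: "t": time; "q": joint angles; "dq": joint speeds; "effort": joint torques, N m; "tool_pos": TCP position; "tool_rot": TCP orientation; "contact_force": force on the tool from outside, world axes, zero at the start; "wrist_torque": the same for the moment, N m; "opening": finger opening in m; "grip_force": force on a finger pad.
Only numpy, scipy, OpenCV 4.12 (cv2) and the standard library are available. Lean on these libraries where they do the work, as an engineer would, in place of code of your own. Each camera call takes 0.05 s, during which the arm holds its last target. There are 200 camera calls.

## Working session

There is one attempt and no reset: what is moved stays moved. The work goes in short steps, Python scripts to look and compute and a shell command to move; the robot and the scene stay as the last step left them, time stands still between calls to the robot, and variables do not carry over. Pictures are saved under pics/ and viewed, at most 10 in all, crops included, and the job is handed in when it is done.

```bash
ls; mkdir -p pics; python3 - <<'E'
from station import ctrl, optics
import cv2,numpy as np
for n in("scene","top"):
    p,d=optics.get_image(n); cv2.imwrite(f"pics/{n}0.png",p[:,:,::-1]); np.savez(f"{n}0.npz",p=p,d=d)
    c=optics.camera_params(n); print(n,np.round(c["mtx"],1).tolist(),np.round(c["extrinsics"],4).tolist())
o=ctrl.get_obs()
print({k:np.round(v,3).tolist() for k,v in o.items()})
E
```

```text
pics
scene [[459.9, 0.0, 317.1], [0.0, 459.9, 234.5], [0.0, 0.0, 1.0]] [[-0.6494, 0.4479, -0.6145, 1.1708], [0.7604, 0.3754, -0.53, 0.5873], [-0.0067, -0.8114, -0.5844, 0.6018], [0.0, 0.0, 0.0, 1.0]]
top [[598.9, 0.0, 329.9], [0.0, 598.9, 238.9], [0.0, 0.0, 1.0]] [[-0.0183, -0.9983, 0.0559, 0.5416], [-0.9998, 0.0178, -0.0106, 0.0929], [0.0096, -0.0561, -0.9984, 1.2386], [0.0, 0.0, 0.0, 1.0]]
{'t': 0.1, 'q': [1.003, 0.053, 1.614, 0.0, 1.476, -0.119], 'dq': [0.0, -0.003, -0.005, 0.0, 0.0, -0.0], 'effort': [0.0, -39.491, -37.136, -0.0, 0.004, 0.0], 'tool_pos': [0.271, 0.563, 0.23], 'tool_rot': [-0.699, -3.062, 0.003], 'contact_force': [-0.184, 0.099, -0.264], 'wrist_torque': [-0.003, 0.006, -0.048], 'grip_force': 0.0, 'opening': 0.086}
```

View pics/top0.png

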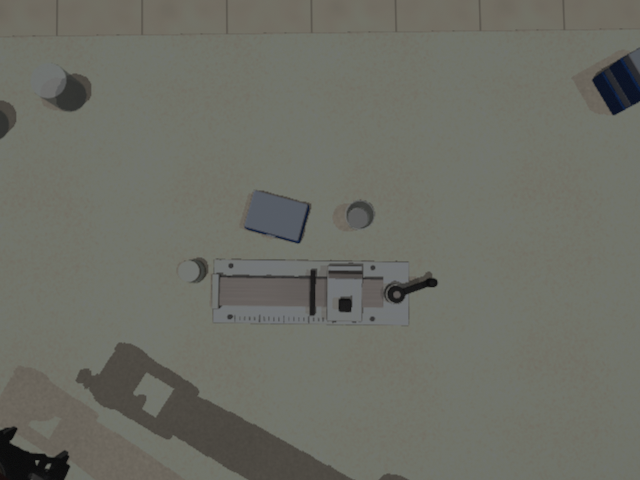

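View pics/scene0.png

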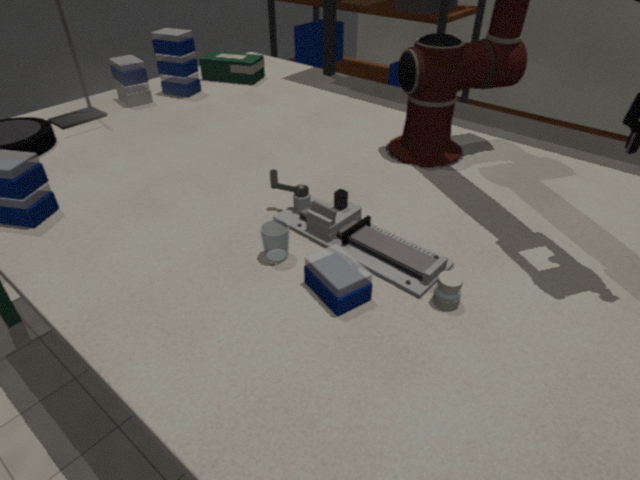

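The top view shows the foot plate at about (213–409, 260–325) with +y to the left. The grip block is at (345,305), the marker at (313,292), the lever hub at (395,293) and the pin at (433,282). The scene view agrees: beaker and tip box lie on the +x side, and the jar is off the +y end.

```bash
cat > h.py <<'E'
from station import ctrl, optics
import cv2,numpy as np
def ray(n,uv,z):
    c=optics.camera_params(n);M=c["extrinsics"]
    uv=np.atleast_2d(np.array(uv,float))
    d=np.c_[uv,np.ones(len(uv))]@np.linalg.inv(c["mtx"]).T@M[:3,:3].T
    return M[:3,3]+d*((z-M[2,3])/d[:,2])[:,None]
def blobs(mask,box,amin=15):
    u0,v0,u1,v1=box;m=np.zeros(mask.shape,np.uint8);m[v0:v1,u0:u1]=mask[v0:v1,u0:u1]
    n,l,s,c=cv2.connectedComponentsWithStats(m)
    return [(s[i].tolist(),np.round(c[i],1).tolist()) for i in range(1,n) if s[i,4]>=amin],l
E
python3 - <<'E'
from h import *
z=np.load("top0.npz");p=z["p"];d=z["d"]
g=p.max(2)
print(g[250:330:6,205:445:8])
m=(g<50).astype(np.uint8)
b,l=blobs(m,(205,250,445,330));[print(x) for x in b]
# plate: brighter than bench & grey
s=p.astype(int);print(s[320,[210,215,300,400,405,415]],s[330,300],s[305,300])
im=cv2.resize(p[245:340,200:450],None,fx=3.2,fy=3.2,interpolation=cv2.INTER_CUBIC)[:,:,::-1]
cv2.imwrite("pics/c1.png",np.clip(im*1.6,0,255))
print(np.round(d[[305,290,292,282,320],[345,313,395,433,300]],3))
E
```

```text
[[115 113 116 114 114 115 116 116 116 117 117 117 117 116 114 116 115 115
  113 116 117 116 115 117 114 117 114 114 113 117]
 [114 113 113 115 115 115 116 117 116 117 116 116 116 117 116 114 116 117
  115 113 114 114 116 115 115 116 114 114 115 115]
 [ 77 102 116 116 116 117 117 117 118 117 116 117 116 117 116 116 117 116
   94 113 114 110 107 102 102 100 115 113 114 114]
 [ 49  99 116 105 116 117 117 117 117 117 116 117 116 116 108 103 116 116
  117 117 117  52 116 118 118 118 116 116 116 115]
 [ 51  99  63 117  95  96 116 117  96 116 116 116 117 104 100 103  76  74
   71  70 117 117 117 118 117 117 116 114  76 116]
 [114 117  97  97  98  98  99  99  99  98  97  96  95  74  95  85 119 120
  119 117 100  94  93 119 120 120  62  76  14  94]
 [113 116  97  99 100 100 100 100  99  97  97  96  96  74  95  84 119 119
  118 117  99  99 100  72  32  61  25  26  28 112]
 [116 116  98 100 101 101 101 101  99  98  97  96  96  67  96  85 118 119
  118 117  98  98  85  24  94  22  95 116 116 117]
 [117 115 101 101 102 102 102 102 101  99  98  97  96  66  95  84 109  44
   57 116  98  99  95  35 
[... 384 characters left out ...]
15 116 117 116]
 [116 103 106 109 108 113 114 116 119 120 120 119 118  98 116 116  81 117
  118 118 117 117 117 118 118 118 116 116 114 116]
 [114 113 114 113 114 114 116 116 117 116 116 114 116 116 116 116 115 116
  116 116 115 116 113 116 115 114 115 116 116 116]]
([308, 270, 9, 45, 227], [312.2, 291.6])
([329, 271, 33, 3, 70], [345.1, 272.0])
([388, 278, 49, 25, 419], [409.9, 288.8])
([339, 298, 13, 14, 157], [344.8, 304.6])
[[113 116 107]
 [113 117 118]
 [114 117 117]
 [113 116 116]
 [113 116 117]
 [113 116 106]] [113 116 108] [100  95  92]
[1.14  1.189 1.159 1.134 1.217][ WARN:0@0.103] global loadsave.cpp:1063 imwrite_ Unsupported depth image for selected encoder is fallbacked to CV_8U.
```

View pics/c1.png

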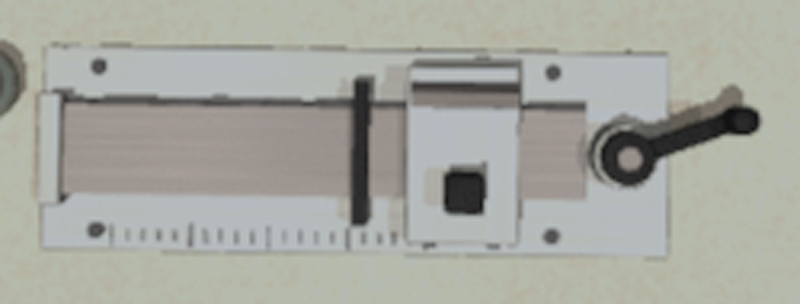

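The crop shows the plate corners clearly, the marker at crop x≈361, the grip block at (465,192), the hub at (628,157) and the pin at (743,120). I'll measure the plate by colour and the tops by depth height.

```bash
cat > meas.py <<'E'
from h import *
def world(n,p,d):
    c=optics.camera_params(n);v,u=np.mgrid[:480,:640];M=c["extrinsics"]
    P=np.stack([u,v,np.ones_like(u)],-1)@np.linalg.inv(c["mtx"]).T*d[...,None]
    return P@M[:3,:3].T+M[:3,3]
def mid(mask,box,z,name):
    b,l=blobs(mask.astype(np.uint8),box,5)
    for s,c in b: 
        e=ray("top",[[s[0]-.5,s[1]-.5],[s[0]+s[2]-.5,s[1]+s[3]-.5]],z)
        print(name,s,"cen",np.round(ray("top",c,z)[0],4),"ext x",np.round(sorted(e[:,0]),4),"y",np.round(sorted(e[:,1]),4))
E
python3 - <<'E'
from meas import *
z=np.load("top0.npz");p=z["p"].astype(int);d=z["d"];W=world("top",p,d);Z=W[...,2];g=p.max(2)
m=((p[...,2]>=p[...,0]+1)&(g>85)).astype(np.uint8)
m[:250]=0;m[335:]=0;m[:,:200]=0;m[:,440:]=0
m=cv2.morphologyEx(m,cv2.MORPH_OPEN,np.ones((3,3)))
pts=np.argwhere(m)[:,::-1]
w=ray("top",pts,.012)[:,:2]
(c,s,a)=cv2.minAreaRect((w*1000).astype(np.float32));print("plate",c,s,a)
mid((Z>.083)&(g<60),(335,290,365,320),.092,"grip")
mid((Z>.083),(420,270,445,300),.103,"pin")
print(np.round(Z[276:290,426:440]*1000).astype(int))
print(np.round(Z[296:314,336:354]*1000).astype(int))
mid((Z>.037)&(Z<.06)&(g<80),(300,260,322,325),.045,"marker")
mid((Z>.045),(322,255,370,330),.05,"carr")
print(np.round(Z[292,383:410]*1000).astype(int))
E
```

```text
plate (502.6072082519531, 120.73802185058594) (396.0279541015625, 128.24630737304688) 88.07317352294922
grip [339, 299, 12, 13, 153] cen [0.4794 0.0553 0.092 ] ext x [0.4666 0.4917] y [0.0441 0.0665]
pin [426, 278, 11, 9, 79] cen [ 0.52   -0.1098  0.103 ] ext x [0.5114 0.5287] y [-0.1193 -0.0989]
[[  0   0  -1   3  -1  -4   2  -2   0   0   3  -1   2   1]
 [  2   3   1  -2   2   4  -3  -2  -1   1  -3  -3   3  -1]
 [ 58  73  79  95  96 103 103 102 105   5   5  -3  -6   2]
 [ 71  82  96 101 102 101 102 103 100  99  -1   3  -1   4]
 [ 78  87  97 101 103  99 101 103 104 101  99   4  -3   0]
 [ 85  93 105 103 104 104 105 104 102 100 103  -3   3   0]
 [ 78  92  97 105 105 102  97 104 102 103 104   1   0  -3]
 [ 77  90 100  98 105 103 104 102 103 103  99   1   1   4]
 [ 72  87  96  97 108 105 104 102 100 107 103   3   1   0]
 [ 70  82  88 102 101 101 101 102 103 104   2  -4   3  -1]
 [ 69   1  66  85  96  97 102 104 103   2   2  -3  -1   1]
 [  0   1  -1   1  -2   3   0   3   2  -1   2   6  -2  -1]
 [  1   1   1   4  -1  -2   2  -2  -3  -1   2  -1  -3  -3]
 [  2   2   5  -3   2   0   4   0  
[... 1313 characters left out ...]
 93   93   94   89
    94   46   51   50]
 [  50   49   53   91   93   93   92   92   95   90   93   93   92   92
    92   49   46   50]
 [  48   53   47   49   92   92   95   91   88   87   89   90   90   91
    53   46   50   50]
 [  50   52   56   50   51   49   47   47   51   54   52   50   46   50
    45   53   51   52]
 [  51   47   50   48   47   49   49   50   48   49   50   50   51   53
    45   46   49   50]]
marker [309, 270, 6, 45, 223] cen [0.5037 0.1182 0.045 ] ext x [0.459  0.5483] y [0.1136 0.124 ]
carr [326, 265, 36, 56, 1958] cen [0.5013 0.0549 0.05  ] ext x [0.4458 0.5575] y [0.021  0.0901]
[17 42 55 56 61 70 75 71 71 72 75 78 77 74 77 77 78 72 72 75 74 69 73 69
 68 69 73]
```

```bash
python3 -m handwheel '[{"roll":-0.104},{"roll":-0.104},{"roll":-0.104},{"roll":-0.103}]' 60 && python3 -m handwheel '[{"tx":-12,"ty":-28},{"tx":-12,"ty":-28},{"tx":-12,"ty":-28},{"tx":-12,"ty":-28},{"tx":-12,"ty":-28},{"tx":-12,"ty":-28},{"tx":-12,"ty":-28},{"tx":-12,"ty":-28},{"tx":-12,"ty":-28},{"tx":-12,"ty":-28},{"tx":-12,"ty":-28},{"tx":-12,"ty":-28}]'; python3 -m handwheel '[{"tx":-13,"ty":-28},{"tx":-13,"ty":-28},{"tx":-13,"ty":-28},{"tx":-13,"ty":-28},{"tx":-13,"ty":-28},{"tx":-13,"ty":-24},{},{}]'
```

```text
$[0]: bad value
$[0]: bad value
```

```bash
python3 -m handwheel '[{"tx":0,"ty":0,"tz":0,"roll":-0.104},{"tx":0,"ty":0,"tz":0,"roll":-0.104},{"tx":0,"ty":0,"tz":0,"roll":-0.104},{"tx":0,"ty":0,"tz":0,"roll":-0.103}]' 60
```

```text
t: 0.43
tool_pos: [0.271, 0.5628, 0.2306]
tool_rot: [-0.045, -3.141, 0.002]
contact_force: [0.2, 0.8, 0.2]
opening: 0.0596
grip_force: 0.0
```

```bash
python3 -m handwheel '[{"tx":-12,"ty":-28,"tz":0,"roll":0},{"tx":-12,"ty":-28,"tz":0,"roll":0},{"tx":-12,"ty":-28,"tz":0,"roll":0},{"tx":-12,"ty":-28,"tz":0,"roll":0},{"tx":-12,"ty":-28,"tz":0,"roll":0},{"tx":-12,"ty":-28,"tz":0,"roll":0},{"tx":-12,"ty":-28,"tz":0,"roll":0},{"tx":-12,"ty":-28,"tz":0,"roll":0},{"tx":-12,"ty":-28,"tz":0,"roll":0},{"tx":-12,"ty":-28,"tz":0,"roll":0}]'; python3 -m handwheel '[{"tx":-13,"ty":-28,"tz":0,"roll":0},{"tx":-13,"ty":-28,"tz":0,"roll":0},{"tx":-13,"ty":-28,"tz":0,"roll":0},{"tx":-13,"ty":-28,"tz":0,"roll":0},{"tx":-13,"ty":-28,"tz":0,"roll":0},{"tx":-13,"ty":-28,"tz":0,"roll":0},{"tx":-13,"ty":-28,"tz":0,"roll":0},{"tx":-13,"ty":-24,"tz":0,"roll":0},{"tx":0,"ty":0,"tz":0,"roll":0},{"tx":0,"ty":0,"tz":0,"roll":0}]'
```

```text
t: 1.27
tool_pos: [0.3816, 0.2777, 0.2308]
tool_rot: [-0.053, -3.141, 0.0]
contact_force: [0.9, -0.0, 0.1]
opening: 0.0603
grip_force: 0.0
t: 2.1
tool_pos: [0.4781, 0.0549, 0.2308]
tool_rot: [-0.057, -3.14, -0.001]
contact_force: [-0.1, 0.3, -1.0]
opening: 0.0598
grip_force: 0.0
```

```bash
python3 -m handwheel '[{"tx":-1,"ty":0,"tz":35,"roll":0},{"tx":0,"ty":0,"tz":35,"roll":0},{"tx":0,"ty":0,"tz":35,"roll":0},{"tx":0,"ty":0,"tz":35,"roll":0},{"tx":0,"ty":0,"tz":20,"roll":0},{"tx":0,"ty":0,"tz":13,"roll":0},{"tx":0,"ty":0,"tz":0,"roll":0},{"tx":0,"ty":0,"tz":0,"roll":0}]' && python3 -m handwheel '[{"tx":0,"ty":0,"tz":0,"roll":0},{"tx":0,"ty":0,"tz":0,"roll":0},{"tx":0,"ty":0,"tz":0,"roll":0},{"tx":0,"ty":0,"tz":0,"roll":0},{"tx":0,"ty":0,"tz":0,"roll":0},{"tx":0,"ty":0,"tz":0,"roll":0},{"tx":0,"ty":0,"tz":0,"roll":0},{"tx":0,"ty":0,"tz":0,"roll":0}]' 10 30
```

```text
t: 2.77
tool_pos: [0.4781, 0.0568, 0.0576]
tool_rot: [-0.051, -3.139, -0.0]
contact_force: [1.1, -0.0, 0.9]
opening: 0.0601
grip_force: 0.0
t: 3.43
tool_pos: [0.4803, 0.0559, 0.0601]
tool_rot: [0.053, 3.139, 0.0]
contact_force: [-1.5, 0.8, 5.8]
opening: 0.0235
grip_force: 31.2
```

```bash
python3 -m handwheel '[{"tx":0,"ty":2,"tz":-2,"roll":0},{"tx":0,"ty":4,"tz":0,"roll":0},{"tx":0,"ty":4,"tz":0,"roll":0},{"tx":0,"ty":4,"tz":0,"roll":0},{"tx":0,"ty":4,"tz":0,"roll":0}]';  python3 -m handwheel '[{"tx":0,"ty":4,"tz":0,"roll":0},{"tx":0,"ty":4,"tz":0,"roll":0},{"tx":0,"ty":4,"tz":0,"roll":0},{"tx":0,"ty":4,"tz":0,"roll":0},{"tx":0,"ty":4,"tz":0,"roll":0}]'; python3 -m handwheel '[{"tx":0,"ty":4,"tz":0,"roll":0},{"tx":0,"ty":2,"tz":0,"roll":0},{"tx":0,"ty":2,"tz":0,"roll":0},{"tx":0,"ty":2,"tz":0,"roll":0}]'; python3 -m handwheel '[{"tx":0,"ty":1,"tz":0,"roll":0},{"tx":0,"ty":1,"tz":0,"roll":0},{"tx":0,"ty":1,"tz":0,"roll":0},{"tx":0,"ty":1,"tz":0,"roll":0}]'
```

```text
t: 3.85
tool_pos: [0.4808, 0.0734, 0.0601]
tool_rot: [0.053, 3.138, -0.002]
contact_force: [4.7, -2.5, -5.9]
opening: 0.0234
grip_force: 32.1
t: 4.27
tool_pos: [0.4814, 0.0932, 0.0601]
tool_rot: [0.053, 3.138, -0.002]
contact_force: [5.1, -2.9, -4.0]
opening: 0.0237
grip_force: 32.2
t: 4.6
tool_pos: [0.4817, 0.1032, 0.0601]
tool_rot: [0.053, 3.138, -0.002]
contact_force: [5.0, -2.6, -5.6]
opening: 0.0236
grip_force: 32.2
t: 4.93
tool_pos: [0.4818, 0.1071, 0.0601]
tool_rot: [0.053, 3.138, -0.002]
contact_force: [4.9, -3.0, -4.5]
opening: 0.0234
grip_force: 32.2
```

```bash
cat > ok.py <<'E'
import sys,numpy as np
from station import ctrl
o=ctrl.get_obs();f=-o["contact_force"][1]
print("y",round(o["tool_pos"][1],4),"F",np.round(o["contact_force"],1),"t",round(float(o["t"]),2))
sys.exit(f>5.2)
E
python3 -m handwheel '[{"tx":-0.8,"ty":1,"tz":1,"roll":0},{"tx":0,"ty":1,"tz":0,"roll":0}]' >/dev/null && python3 ok.py &&
python3 -m handwheel '[{"tx":0,"ty":1,"tz":0,"roll":0},{"tx":0,"ty":1,"tz":0,"roll":0}]' >/dev/null && python3 ok.py &&
python3 -m handwheel '[{"tx":0,"ty":1,"tz":0,"roll":0},{"tx":0,"ty":1,"tz":0,"roll":0}]' >/dev/null && python3 ok.py &&
python3 -m handwheel '[{"tx":0,"ty":1,"tz":0,"roll":0},{"tx":0,"ty":1,"tz":0,"roll":0}]' >/dev/null && python3 ok.py &&
python3 -m handwheel '[{"tx":0,"ty":1,"tz":0,"roll":0},{"tx":0,"ty":1,"tz":0,"roll":0}]' >/dev/null && python3 ok.py &&
python3 -m handwheel '[{"tx":0,"ty":1,"tz":0,"roll":0},{"tx":0,"ty":1,"tz":0,"roll":0}]' >/dev/null && python3 ok.py &&
python3 -m handwheel '[{"tx":0,"ty":1,"tz":0,"roll":0},{"tx":0,"ty":1,"tz":0,"roll":0}]' >/dev/null && python3 ok.py &&
python3 -m handwheel '[{"tx":0,"ty":1,"tz":0,"roll":0},{"tx":0,"ty":1,"tz":0,"roll":0}]' >/dev/null && python3 ok.py
```

```text
y 0.1094 F [-2.  -2.4  4.1] t 5.1False
```

```bash
sed -i 's/sys.exit(f>5.2)/sys.exit(int(f>5.2))/' ok.py
python3 -m handwheel '[{"tx":0,"ty":1,"tz":0,"roll":0},{"tx":0,"ty":1,"tz":0,"roll":0}]' >/dev/null && python3 ok.py &&
python3 -m handwheel '[{"tx":0,"ty":1,"tz":0,"roll":0},{"tx":0,"ty":1,"tz":0,"roll":0}]' >/dev/null && python3 ok.py &&
python3 -m handwheel '[{"tx":0,"ty":1,"tz":0,"roll":0},{"tx":0,"ty":1,"tz":0,"roll":0}]' >/dev/null && python3 ok.py &&
python3 -m handwheel '[{"tx":0,"ty":1,"tz":0,"roll":0},{"tx":0,"ty":1,"tz":0,"roll":0}]' >/dev/null && python3 ok.py &&
python3 -m handwheel '[{"tx":0,"ty":1,"tz":0,"roll":0},{"tx":0,"ty":1,"tz":0,"roll":0}]' >/dev/null && python3 ok.py &&
python3 -m handwheel '[{"tx":0,"ty":1,"tz":0,"roll":0},{"tx":0,"ty":1,"tz":0,"roll":0}]' >/dev/null && python3 ok.py &&
python3 -m handwheel '[{"tx":0,"ty":1,"tz":0,"roll":0},{"tx":0,"ty":1,"tz":0,"roll":0}]' >/dev/null && python3 ok.py &&
python3 -m handwheel '[{"tx":0,"ty":1,"tz":0,"roll":0},{"tx":0,"ty":1,"tz":0,"roll":0}]' >/dev/null && python3 ok.py
```

```text
y 0.1115 F [-3.7 -1.9  4.8] t 5.27
y 0.1135 F [-1.8 -2.   4.6] t 5.43
y 0.1155 F [-3.6 -2.4  5.4] t 5.6
y 0.1175 F [-2.8 -1.8  5. ] t 5.77
y 0.1195 F [-4.1 -2.9  5.4] t 5.93
y 0.1215 F [-3.9 -1.7  5.1] t 6.1
y 0.1235 F [-2.4 -2.3  4.9] t 6.27
y 0.1255 F [-3.6 -2.3  5.3] t 6.43
```

Baseline is about 2.2 N. I'll continue, with the same stop guard.

```bash

python3 -m handwheel '[{"tx":0.3,"ty":1,"tz":-0.5,"roll":0},{"tx":0,"ty":1,"tz":0,"roll":0}]' >/dev/null && python3 ok.py &&
python3 -m handwheel '[{"tx":0,"ty":1,"tz":0,"roll":0},{"tx":0,"ty":1,"tz":0,"roll":0}]' >/dev/null && python3 ok.py &&
python3 -m handwheel '[{"tx":0,"ty":1,"tz":0,"roll":0},{"tx":0,"ty":1,"tz":0,"roll":0}]' >/dev/null && python3 ok.py &&
python3 -m handwheel '[{"tx":0,"ty":1,"tz":0,"roll":0},{"tx":0,"ty":1,"tz":0,"roll":0}]' >/dev/null && python3 ok.py &&
python3 -m handwheel '[{"tx":0,"ty":1,"tz":0,"roll":0},{"tx":0,"ty":1,"tz":0,"roll":0}]' >/dev/null && python3 ok.py &&
python3 -m handwheel '[{"tx":0,"ty":1,"tz":0,"roll":0},{"tx":0,"ty":1,"tz":0,"roll":0}]' >/dev/null && python3 ok.py &&
python3 -m handwheel '[{"tx":0,"ty":1,"tz":0,"roll":0},{"tx":0,"ty":1,"tz":0,"roll":0}]' >/dev/null && python3 ok.py &&
python3 -m handwheel '[{"tx":0,"ty":1,"tz":0,"roll":0},{"tx":0,"ty":1,"tz":0,"roll":0}]' >/dev/null && python3 ok.py &&
python3 -m handwheel '[{"tx":0,"ty":1,"tz":0,"roll":0},{"tx":0,"ty":1,"tz":0,"roll":0}]' >/dev/null && python3 ok.py &&
python3 -m handwheel '[{"tx":0,"ty":1,"tz":0,"roll":0},{"tx":0,"ty":1,"tz":0,"roll":0}]' >/dev/null && python3 ok.py &&
python3 -m handwheel '[{"tx":0,"ty":1,"tz":0,"roll":0},{"tx":0,"ty":1,"tz":0,"roll":0}]' >/dev/null && python3 ok.py &&
python3 -m handwheel '[{"tx":0,"ty":1,"tz":0,"roll":0},{"tx":0,"ty":1,"tz":0,"roll":0}]' >/dev/null && python3 ok.py
```

```text
y 0.1275 F [ 0.3 -2.3  1.9] t 6.6
y 0.1297 F [-1.  -3.   2.5] t 6.77
y 0.1318 F [-0.7 -2.5  2.2] t 6.93
y 0.1338 F [ 0.7 -2.7  3. ] t 7.1
y 0.1358 F [ 1.4 -2.1  3.9] t 7.27
y 0.1378 F [ 1.  -2.7  4.5] t 7.43
y 0.1397 F [ 0.7 -4.3  4.6] t 7.6
y 0.141 F [ 0.8 -8.4  5. ] t 7.77
```

Tightening found: 8.4 N against about 2.4 N of drag. I'll hold for a moment to confirm, then back off and look.

```bash
python3 -m handwheel '[{"tx":0,"ty":0,"tz":0,"roll":0}]' >/dev/null; python3 ok.py; python3 - <<'E'
from meas import *
p,d=optics.get_image("top");np.savez("top1.npz",p=p,d=d)
p0=np.load("top0.npz")["p"]
im=np.vstack([cv2.resize(x[255:330,200:420],None,fx=3.6,fy=3.6,interpolation=cv2.INTER_CUBIC) for x in(p0,p)])
cv2.imwrite("pics/c2.png",np.clip(im[:,:,::-1].astype(int)*1.6,0,255).astype(np.uint8))
E
python3 ok.py
```

```text
y 0.141 F [ 0.1 -6.3  6.5] t 7.85
y 0.141 F [ 1.1 -6.   5.7] t 7.9
```

View pics/c2.png

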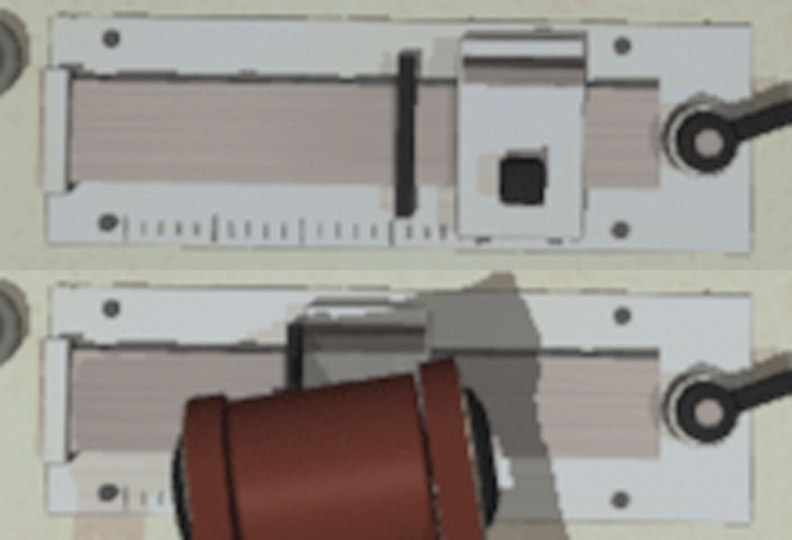

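The lower half shows the marker (col ≈295) flush against the carriage nose (col ≈302). The force step is about 6 N and repeatable, so the tight spot is found. Now I'll back off 12 mm.

```bash
python3 -m handwheel '[{"tx":0,"ty":-1,"tz":0,"roll":0},{"tx":0,"ty":-2,"tz":0,"roll":0},{"tx":0,"ty":-2,"tz":0,"roll":0},{"tx":0,"ty":-2,"tz":0,"roll":0},{"tx":0,"ty":-2,"tz":0,"roll":0},{"tx":0,"ty":-2,"tz":0,"roll":0},{"tx":0,"ty":-1,"tz":0,"roll":0},{"tx":0,"ty":0,"tz":0,"roll":0},{"tx":0,"ty":0,"tz":0,"roll":0},{"tx":0,"ty":0,"tz":0,"roll":0}]'; python3 ok.py; python3 - <<'E'
from meas import *
p,d=optics.get_image("top");np.savez("top2.npz",p=p,d=d)
cv2.imwrite("pics/c3.png",np.clip(cv2.resize(p[255:330,200:420],None,fx=3.6,fy=3.6,interpolation=cv2.INTER_CUBIC)[:,:,::-1].astype(int)*1.6,0,255).astype(np.uint8))
print(p[272:292:4,270:330].max(2))
E
```

```text
t: 8.73
tool_pos: [0.4825, 0.1296, 0.0601]
tool_rot: [0.053, 3.14, -0.0]
contact_force: [1.6, -0.2, 5.1]
opening: 0.0234
grip_force: 33.6
y 0.1296 F [ 1.6 -0.2  5.1] t 8.73
[[125 124 124 124 124 118 115 114 114  81  29  29  29  28  19  49  96 113
  113  93  58  38  38  37  38  38  38  38  38  37  38  37  37  37  37  37
   36  37  38  38  38  38  38  38  39  39  38  38  38  39  38  38  38  38
   60  74  76  77  77  76]
 [ 54  55  54  55  54  55  54  55  51  39  27  27  27  25  23  46  56  56
   55  49  44  44  44  45  45  45  50  54  54  54  53  54  53  54  53  53
   53  54  54  54  54  53  53  53  53  53  53  52  52  53  52  53  52  58
   63  65  64  63  64  63]
 [ 93  94  94  93  93  93  93  92  81  52  29  27  28  22  33  75  92  91
   72  49  59  65  65  65  75  80  79  80  80  80  81  81  81  81  81  81
   80  80  80  80  80  80  80  80  79  82  82  81  81  80  80  80  80  83
   73  61  54  51  52  51]
 [ 95  95  95  94  95  94  94  94  83  53  29  26  25  20  33  76  93  92
   85  63  59  65  65  65  65  65  68  76  80  80  81  81  81  80  81  81
   80  80  80  79  79  80  76  69  66  66  65  61  59  59  54  46  48  62
   58  43  39  39  40  40]
 [ 69  85  93  93  94  93  93  93  82  52  27  25  22  19  36  58  67  67
   66  51  37  39  38  35  34  32  32  32  33  33  34  34  35  35  34  37
   37  36  37  38  38  39  39  39  39  39  41  41  42  41  41  42  42  39
   48  54  50  47  47  48]]
```

View pics/c3.png

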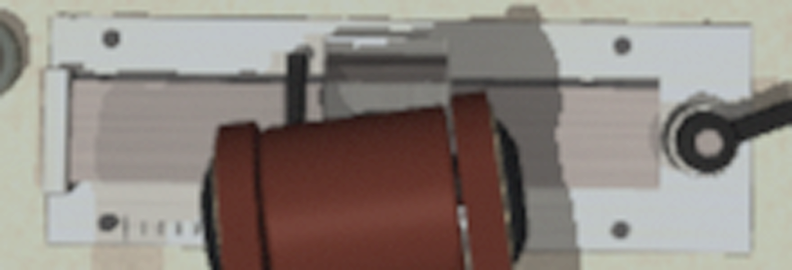

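The marker stayed put (cols 280–284), with a visible gap to the nose at col ≈289. The TCP shows 11.4 mm of back-off, so I'll add 0.6 mm, release, and rise.

```bash
python3 -m handwheel '[{"tx":0,"ty":-0.6,"tz":0,"roll":0},{"tx":0,"ty":0,"tz":0,"roll":0},{"tx":0,"ty":0,"tz":0,"roll":0},{"tx":0,"ty":0,"tz":0,"roll":0}]'|sed -n 2p; python3 -m handwheel '[{"tx":0,"ty":0,"tz":0,"roll":0},{"tx":0,"ty":0,"tz":0,"roll":0},{"tx":0,"ty":0,"tz":0,"roll":0},{"tx":0,"ty":0,"tz":0,"roll":0},{"tx":0,"ty":0,"tz":0,"roll":0},{"tx":0,"ty":0,"tz":0,"roll":0}]' 50; python3 -m handwheel '[{"tx":0,"ty":0,"tz":-10,"roll":0},{"tx":0,"ty":0,"tz":-25,"roll":0},{"tx":0,"ty":0,"tz":-35,"roll":0},{"tx":0,"ty":0,"tz":-35,"roll":0},{"tx":0,"ty":-30,"tz":-25,"roll":0.12},{"tx":0,"ty":-30,"tz":0,"roll":0.12},{"tx":4,"ty":-30,"tz":0,"roll":0.12},{"tx":8,"ty":-30,"tz":0,"roll":0.12},{"tx":12,"ty":-30,"tz":0,"roll":0.12},{"tx":16,"ty":-26,"tz":0,"roll":0.12},{"tx":0,"ty":0,"tz":0,"roll":0.12},{"tx":0,"ty":0,"tz":0,"roll":0.12}]'; python3 -m handwheel '[{"tx":0,"ty":0,"tz":0,"roll":0.12},{"tx":0,"ty":0,"tz":0,"roll":0.12},{"tx":0,"ty":0,"tz":0,"roll":0.12},{"tx":0,"ty":0,"tz":0,"roll":0.12},{"tx":0,"ty":0,"tz":0,"roll":0.12},{"tx":0,"ty":0,"tz":0,"roll":0}]'
```

```text
tool_pos: [0.4825, 0.1291, 0.0601]
t: 9.62
tool_pos: [0.4817, 0.129, 0.0594]
tool_rot: [-0.053, -3.14, 0.0]
contact_force: [-0.7, -0.1, -0.1]
opening: 0.0501
grip_force: 0.0
t: 10.62
tool_pos: [0.3912, -0.0153, 0.1906]
tool_rot: [1.508, 2.754, 0.001]
contact_force: [0.1, 0.2, -0.2]
opening: 0.0499
grip_force: 0.0
t: 11.12
tool_pos: [0.3922, -0.0147, 0.1906]
tool_rot: [2.248, 2.193, 0.001]
contact_force: [0.3, 0.1, 0.1]
opening: 0.0501
grip_force: 0.0
```

```bash
python3 - <<'E'
from meas import *
p,d=optics.get_image("top");np.savez("top3.npz",p=p,d=d)
W=world("top",p,d);Z=W[...,2];g=p.max(2)
cv2.imwrite("pics/c4.png",np.clip(cv2.resize(p[230:380,190:450],None,fx=3,fy=3,interpolation=cv2.INTER_CUBIC)[:,:,::-1].astype(int)*1.6,0,255).astype(np.uint8))
mid((Z>.083)&(g<60),(285,290,330,320),.092,"grip")
mid((Z>.094)&(Z<.12),(415,270,445,300),.103,"pin")
mid((Z>.037)&(Z<.06)&(g<60),(270,260,292,325),.045,"marker")
mid((Z>.045)&(Z<.07),(286,255,340,330),.05,"carr")
E
```

```text
grip [301, 298, 12, 13, 153] cen [0.4824 0.1277 0.092 ] ext x [0.4699 0.495 ] y [0.1165 0.1389]
pin [428, 278, 9, 9, 70] cen [ 0.52   -0.1108  0.103 ] ext x [0.5114 0.5287] y [-0.1193 -0.1027]
marker [279, 269, 5, 46, 217] cen [0.5049 0.1791 0.045 ] ext x [0.4602 0.5513] y [0.175  0.1836]
carr [290, 264, 35, 8, 198] cen [0.5526 0.126  0.05  ] ext x [0.5437 0.5608] y [0.0923 0.1614]
carr [289, 272, 36, 49, 1310] cen [0.4923 0.1282 0.05  ] ext x [0.4472 0.545 ] y [0.094  0.1636]
```

View pics/c4.png

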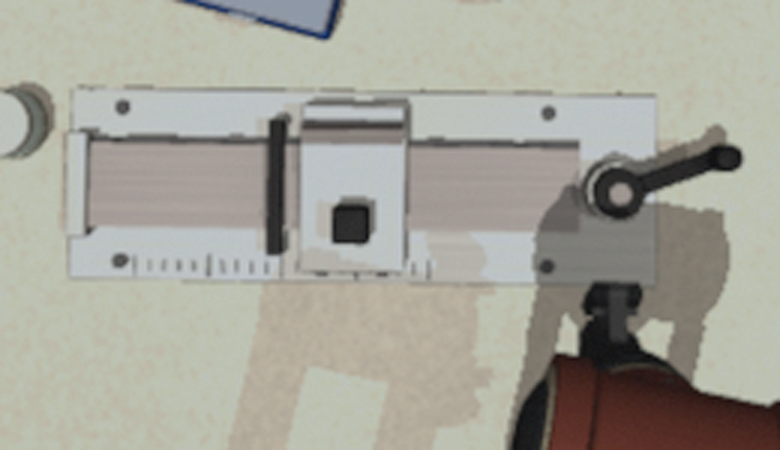

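The gap measures about 12 mm (nose y≈0.163, marker face y≈0.175) and the carriage is free of the fingers. The pin is still at crop (728,157), about (0.520, −0.111). I'll go there and straddle it.

```bash
python3 -c "
from h import *
print(ray('top',[[397,294.3]],.078))"; python3 -m handwheel '[{"tx":-15,"ty":20,"tz":0,"roll":0},{"tx":-20,"ty":28,"tz":0,"roll":0},{"tx":-20,"ty":28,"tz":0,"roll":0},{"tx":-20,"ty":28,"tz":0,"roll":0},{"tx":-18,"ty":26,"tz":0,"roll":0},{"tx":0,"ty":0,"tz":0,"roll":0},{"tx":0,"ty":0,"tz":0,"roll":0}]' 60; python3 -m handwheel '[{"tx":0,"ty":0,"tz":25,"roll":0},{"tx":0,"ty":0,"tz":30,"roll":0},{"tx":0,"ty":0,"tz":25,"roll":0},{"tx":0,"ty":0,"tz":20,"roll":0},{"tx":0,"ty":0,"tz":14,"roll":0},{"tx":0,"ty":0,"tz":0,"roll":0},{"tx":0,"ty":0,"tz":0,"roll":0}]'; python3 -m handwheel '[{"tx":0,"ty":0,"tz":0,"roll":0},{"tx":0,"ty":0,"tz":0,"roll":0},{"tx":0,"ty":0,"tz":0,"roll":0},{"tx":0,"ty":0,"tz":0,"roll":0},{"tx":0,"ty":0,"tz":0,"roll":0}]' 22 20
```

```text
[[ 0.49708357 -0.04702599  0.078     ]]
t: 11.75
tool_pos: [0.5204, -0.1113, 0.1894]
tool_rot: [-2.244, -2.196, 0.001]
contact_force: [-0.5, 0.5, 0.2]
opening: 0.0598
grip_force: 0.0
t: 12.33
tool_pos: [0.5189, -0.1098, 0.0756]
tool_rot: [-2.244, -2.197, 0.001]
contact_force: [-0.0, -0.0, 1.2]
opening: 0.06
grip_force: 0.0
t: 12.75
tool_pos: [0.5204, -0.1108, 0.0766]
tool_rot: [2.246, 2.195, 0.001]
contact_force: [-0.3, 1.3, 0.1]
opening: 0.0217
grip_force: 0.0
```

```bash
python3 -m handwheel '[{"tx":-1.5,"ty":-5,"tz":0,"roll":0},{"tx":-1.2,"ty":-5,"tz":0,"roll":0},{"tx":-1,"ty":-5,"tz":0,"roll":0},{"tx":-0.8,"ty":-5,"tz":0,"roll":0},{"tx":-0.4,"ty":-5,"tz":0,"roll":0},{"tx":0,"ty":-5,"tz":0,"roll":0}]' && python3 -m handwheel '[{"tx":0.5,"ty":-5,"tz":0,"roll":0},{"tx":1,"ty":-5,"tz":0,"roll":0},{"tx":1.5,"ty":-5,"tz":0,"roll":0},{"tx":2,"ty":-5,"tz":0,"roll":0},{"tx":1.8,"ty":-3,"tz":0,"roll":0},{"tx":0,"ty":0,"tz":0,"roll":0}]'
```

```text
t: 13.25
tool_pos: [0.4894, -0.115, 0.0759]
tool_rot: [2.247, 2.195, 0.0]
contact_force: [2.5, -2.0, 0.5]
opening: 0.0219
grip_force: 1.0
t: 13.75
tool_pos: [0.4659, -0.1067, 0.0754]
tool_rot: [-2.245, -2.195, 0.001]
contact_force: [0.4, -0.5, 0.5]
opening: 0.0219
grip_force: 0.0
```

Now I'll press on in small steps until the hard stop is felt.

```bash
cat > okx.py <<'E'
import sys,numpy as np
from station import ctrl
o=ctrl.get_obs();F=o["contact_force"]
print(np.round(o["tool_pos"],4),"F",np.round(F,1),"t",round(float(o["t"]),2))
sys.exit(int(F[0]>9))
E
python3 -m handwheel '[{"tx":0.7,"ty":-1,"tz":0,"roll":0},{"tx":0.6,"ty":-1,"tz":0,"roll":0}]' >/dev/null && python3 okx.py &&
python3 -m handwheel '[{"tx":0.7,"ty":-1,"tz":0,"roll":0},{"tx":0.7,"ty":-1,"tz":0,"roll":0}]' >/dev/null && python3 okx.py &&
python3 -m handwheel '[{"tx":0.7,"ty":-1,"tz":0,"roll":0},{"tx":0.7,"ty":-1,"tz":0,"roll":0}]' >/dev/null && python3 okx.py &&
python3 -m handwheel '[{"tx":0.7,"ty":-1,"tz":0,"roll":0},{"tx":0,"ty":0,"tz":0,"roll":0}]' >/dev/null && python3 okx.py &&
python3 -m handwheel '[{"tx":0.7,"ty":-1,"tz":0,"roll":0},{"tx":0,"ty":0,"tz":0,"roll":0}]' >/dev/null && python3 okx.py &&
python3 -m handwheel '[{"tx":0.7,"ty":-1,"tz":0,"roll":0},{"tx":0,"ty":0,"tz":0,"roll":0}]' >/dev/null && python3 okx.py &&
python3 -m handwheel '[{"tx":0.7,"ty":-1,"tz":0,"roll":0},{"tx":0,"ty":0,"tz":0,"roll":0}]' >/dev/null && python3 okx.py &&
python3 -m handwheel '[{"tx":0.7,"ty":-1,"tz":0,"roll":0},{"tx":0,"ty":0,"tz":0,"roll":0}]' >/dev/null && python3 okx.py
```

```text
[ 0.465  -0.106   0.0756] F [ 2.4 -1.  -0.8] t 13.92
[ 0.4632 -0.1047  0.0758] F [ 1.8 -0.8 -0.6] t 14.08
[ 0.4612 -0.1033  0.0759] F [ 1.1 -1.2  0.1] t 14.25
[ 0.46   -0.1024  0.0759] F [ 0.7 -0.7 -0.2] t 14.42
[ 0.4591 -0.1017  0.0758] F [ 1.1 -0.5 -0.3] t 14.58
[ 0.4581 -0.101   0.0758] F [ 0.6 -1.3  0.2] t 14.75
[ 0.4571 -0.1003  0.0758] F [ 0.4 -1.3  0.3] t 14.92
[ 0.4569 -0.1001  0.0759] F [ 4.8 -2.8 -2.7] t 15.08
```

```bash

python3 -m handwheel '[{"tx":0.3,"ty":-1,"tz":0,"roll":0},{"tx":0,"ty":0,"tz":0,"roll":0}]' >/dev/null && python3 okx.py &&
python3 -m handwheel '[{"tx":0.3,"ty":-1,"tz":0,"roll":0},{"tx":0,"ty":0,"tz":0,"roll":0}]' >/dev/null && python3 okx.py
```

```text
[ 0.4568 -0.1     0.076 ] F [ 8.5 -3.7 -5.2] t 15.25
[ 0.4567 -0.1     0.0761] F [12.6 -4.7 -8.4] t 15.42
```

The stop is firm: no motion and a force of 12.6 N. I'll release, rise and move clear.

```bash
python3 -m handwheel '[{"tx":0,"ty":1.5,"tz":0,"roll":0},{"tx":0,"ty":0,"tz":0,"roll":0},{"tx":0,"ty":0,"tz":0,"roll":0},{"tx":0,"ty":0,"tz":0,"roll":0},{"tx":0,"ty":0,"tz":0,"roll":0},{"tx":0,"ty":0,"tz":0,"roll":0}]' 60 && python3 -m handwheel '[{"tx":0,"ty":0,"tz":-10,"roll":0},{"tx":0,"ty":0,"tz":-25,"roll":0},{"tx":0,"ty":0,"tz":-35,"roll":0},{"tx":0,"ty":0,"tz":-35,"roll":0},{"tx":-30,"ty":0,"tz":-15,"roll":0},{"tx":-35,"ty":0,"tz":0,"roll":0},{"tx":-35,"ty":0,"tz":0,"roll":0},{"tx":-35,"ty":0,"tz":0,"roll":0},{"tx":-35,"ty":0,"tz":0,"roll":0},{"tx":0,"ty":0,"tz":0,"roll":0},{"tx":0,"ty":0,"tz":0,"roll":0}]'; python3 - <<'E'
from meas import *
p,d=optics.get_image("top")
W=world("top",p,d);Z=W[...,2];g=p.max(2)
cv2.imwrite("pics/c5.png",np.clip(cv2.resize(p[180:380,180:440],None,fx=3,fy=3,interpolation=cv2.INTER_CUBIC)[:,:,::-1].astype(int)*1.6,0,255).astype(np.uint8))
mid((Z>.094)&(Z<.12),(405,285,450,335),.103,"pin")
mid((Z>.037)&(Z<.06)&(g<60),(270,260,292,325),.045,"marker")
mid((Z>.045)&(Z<.07),(286,255,340,330),.05,"carr")
E
```

```text
t: 15.92
tool_pos: [0.4555, -0.0989, 0.0757]
tool_rot: [-2.246, -2.195, 0.0]
contact_force: [1.2, 0.1, -0.5]
opening: 0.0599
grip_force: 0.0
t: 16.83
tool_pos: [0.4516, -0.2704, 0.1965]
tool_rot: [2.25, 2.192, 0.0]
contact_force: [-0.1, -0.1, 0.2]
opening: 0.0602
grip_force: 0.0
pin [424, 309, 10, 10, 73] cen [ 0.46  -0.103  0.103] ext x [0.4512 0.4704] y [-0.1119 -0.0935]
marker [279, 269, 5, 46, 216] cen [0.5047 0.1793 0.045 ] ext x [0.4602 0.5513] y [0.175  0.1836]
carr [290, 264, 35, 12, 202] cen [0.5524 0.1258 0.05  ] ext x [0.5358 0.5608] y [0.0924 0.1614]
carr [289, 277, 36, 44, 1307] cen [0.4919 0.1284 0.05  ] ext x [0.4472 0.5351] y [0.094  0.1637]
```

View pics/c5.png

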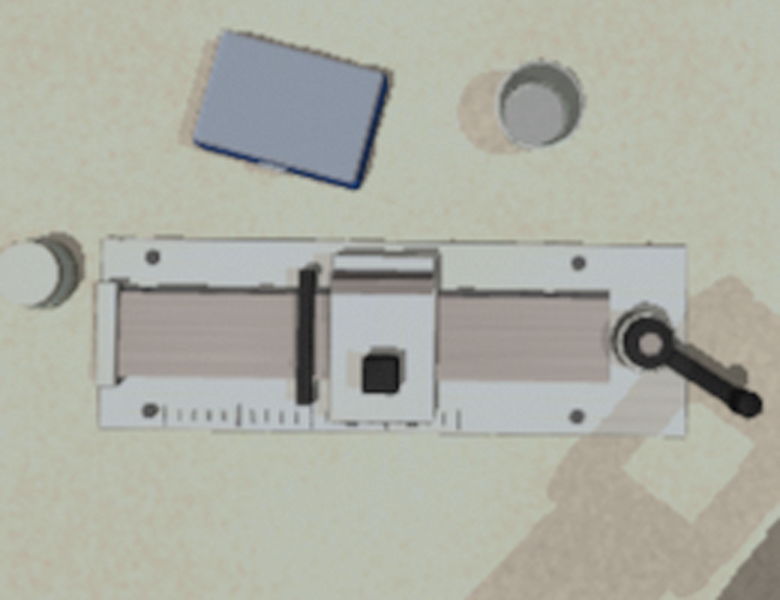

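The lever is at its locked end: pin at crop (747,404), about 0.58 rad to −x as expected. The gap is unchanged at about 12 mm and the bystanders haven't moved. Handing in.

```bash
python3 -c "
from station import ctrl
print(ctrl.finish_job())"
```

```text
the job is handed in; nothing more can be done
None
```

I handed the job in: the tight spot was found at about 6 N above the drag, the carriage was backed off to a gap of about 12 mm, the lever is against its locked stop, and the bystanders were not touched.

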